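Roll the loose pipe onto the free layout line

ROBOT

A 6-joint arm with a two-finger parallel gripper is mounted at the origin on a cart in front of the work surface, level with it; the furniture and walls round the work are solid. World frame = base frame: x ahead of the robot, y to its left, z up, the work surface at z = 0. Lengths are in m, angles in rad, forces in N, time in s.
With the tool pointing down it reaches from about 0.3 to 0.875 m from the base axis. Payload 6.4 kg.
Tool frame: the origin (TCP) lies between the finger pads; the fingertips stand 8 mm ahead of it and the grasp point (between the pads) lies 11 mm behind it; z points along the fingers, y is the direction in which the jaws open and shut (so a half turn about z gives the same grasp; the last joint's range is limited). The gripper opens to 85 mm and grips with 20 to 120 N. Pads are 22 mm wide; open, the fingers measure 114 mm over their backs; the gripper's body (76 mm by 85 mm) begins 54 mm behind the grasp point. The pads swing forward as they close: fully open they stand 13 mm farther back than shut.
Start: joints at [1.141, 0.181, 1.607, -0, 1.354, -0.206], TCP at [0.128, 0.561, 0.239] pointing down, gripper open.
Joint ranges: [-2.99, 2.99], [-0.89, 2.07], [0.3, 2.58], [-1.14, 4.28], [0, 2.63], [-3.12, 3.12]. Speed limits (rad/s): [2.57, 2.57, 3.01, 3.14, 3.14, 3.14].

INTERFACE

Orientations are given as a unit quaternion [w, x, y, z].
In Python, from bench import monitor, viewer, workorder, spotter gives the robot as it stands. The module is installed in compiled form; this text tells all that it offers.
- The arm moves only by the tool move_arm, never from a script. Its argument "motion" is a list of rows, each a list of 3 entries, a list of its own where there are three numbers: the shift along the tool's x, y, z in units of 60 mm (1.0 is 60 mm), then the turn, a rotation vector about the tool's x, y, z in units of 8 degrees (1.0 is 8 degrees), then the opening in per cent of the stroke, from 0 (shut) to 100 (fully open). In form: [[[dx, dy, dz], [rx, ry, rz], grip], ...]. A call has 1 to 10 rows; each row is the pose to reach, as a shift and turn from the pose commanded when the call began, along the tool's axes at that moment; what a row does not reach only later rows make up. A row lasts 1/8 s, in which the tool goes at most 62.5 mm and 10.7 degrees, less where a joint would pass 70% of its speed; a pose out of reach is approached as far as the arm can. A call with a gripper value outside its range is refused whole. The fingers move at their own pace and stop on an object; the grip force is fixed at half the most. Time passes only in rows, so rows that repeat a pose let the fingers close. It gives the time, the measured TCP pose, the force and the opening at its end, in the units of the state.
- monitor.get_obs(): the state, without advancing time (a new reading comes with each control period).
- viewer.camera(name): name is "scene" or "top" or "wrist"; returns the picture (400x640x3 uint8, blue, green, red); there is no depth.
- viewer.calibration(name): a dict with "fovy" (degrees; the focal length in pixels is half the picture's height over the tangent of half this angle, whatever the lens; pixels are square), "cx", "cy" (the principal point, pixels), "extrinsics" (4x4, takes a point from camera to world coordinates). Camera axes: x right, y down, z forward; pixel columns grow to the right and rows downward; lengths in m; the calibration is good to about 2 mm. A picture is of the moment at which its call begins: read the wrist's pose just before it. calibration takes no time and is no camera call; for the wrist camera it gives the pose at the moment of the call.
- workorder.hand_in(): hands the job in, once; it reports no verdict.
Trained networks look in the newest picture that a camera, given by its name, has taken for a name from the list of things; names that differ only in an ending like _2 or _b are one class to them, and where a whole thing is asked for, a point or a joint stands for the part that bears it (a point fixed in the world has none). Each returns a list of dicts, best first, with "score" (0 to 1); they miss things now and then, are a little off and sometimes report something else, mostly with a low value. They report only what shows in the picture. A call takes as long as a camera call. They do not tell look-alikes from the thing itself.
- spotter.search_frame(camera, name): "centre" ([column, row] as shares, 0 to 1, of the picture: columns of its width, rows of its height, amid what is visible of it).
- spotter.outline_of(camera, name): "region" (400x640 bool, what is visible of it) and "centre" ([column, row] as shares, 0 to 1, of the picture: columns of its width, rows of its height, amid what is visible of it).
The state is a dict: "time_s": time; "q": joint angles; "dq": joint speeds; "joint_efforts": joint torques, N m; "eef_pos": TCP position; "eef_rot": TCP orientation; "wrist_force": force on the tool from outside, world axes, zero at the start; "torque": the same for the moment, N m; "opening": opening from 0.0 (shut) to 1.0 (fully open).
Only numpy, scipy, OpenCV 4.12 (cv2) and the standard library are available. Lean on these libraries where they do the work, as an engineer would, in place of code of your own. Each camera call takes 0.05 s, during which the arm holds its last target. There are 200 camera calls.

TASK

On the plywood layout board one short PVC pipe already lies on its marked line; the other lies off its line, in the middle of the board. Push the top of the loose pipe sideways with the fingertips so that it rolls (do not drag it, and do not pick it up or lift it) until it lies still, squarely over the middle of the free marked line, with a bit of the line showing at both ends. Leave the set pipe, the tee fitting and the marker where they are.

Things in the scene. Friction and masses are not known exactly. Their poses are not given: they have to be found in the camera images.
- layout_board: fixed plywood board lying on the table, 180 mm (its x) by 280 mm (its y), 12 mm thick; origin at the centre of its underside, so its top is 12 mm above the origin
- loose_pipe: the pipe to roll: cream-white PVC pipe piece, a full round cylinder 32 mm in diameter and 120 mm long with dark bores at the ends, 80 g nominally, lying on the board between the two lines, roughly parallel to them. Origin in the middle of its axis (16 mm above the board top); its x axis is the pipe's axis, y and z turn as it rolls (z points up at the start). It rolls with slight rolling resistance and stops within a few millimetres when let go at low speed
- free_line: the free marked line: a thin dark straight line on the board top, 164 mm long and 3 mm wide, 85 mm left or right of the board's middle, with nothing on it. Origin at the middle of the line, on the board top; x runs along the line, y across it, z up. Where it is (left or right) changes from run to run
- taken_line: the other marked line, same size, 85 mm on the other side of the board's middle, hidden in part under the set pipe; same axes
- set_pipe: the pipe that is already set on the taken line: the same size, look and axes as the loose pipe; loose, so it would roll if touched. Must not be moved
- tee: loose cream-white PVC tee fitting, 68x59x42 mm, on the table on the robot's side of the board; origin at the centre of its underside. Must not be moved
- marker: loose felt marker, 128 mm long, 21 mm thick, lying on the table on the robot's side of the board; origin at the centre of its underside. Must not be moved
There are look-alikes about, which are no part of the job. What is shaped like the loose_pipe but pink is not meant.

How it is judged:
On the way:
1. the loose pipe has been rolled over: turned about its axis by more than a quarter turn from its start (angle between loose_pipe's own z axis and vertical above 1.7 rad), for 0.02 s.
At the end, for the whole second after the job is handed in: the loose pipe lies still on the board, its axis within 6 mm of the free line and within 0.1 rad of parallel to it, its middle within 22 mm of the line's middle lengthways; the set pipe is within 8 mm, the tee and the marker within 15 mm of where they started (y of loose_pipe in the frame of free_line between -0.006 and 0.006 m and x of loose_pipe in the frame of free_line between -0.022 and 0.022 m and z of loose_pipe in the frame of free_line between 0.013 and 0.019 m and angle between the x axis of loose_pipe and the x axis of free_line, either way round below 0.1 rad and linear speed of loose_pipe below 0.005 m/s and distance of set_pipe from where it was at the start of the episode below 0.008 m and distance of each of tee, marker from where it was at the start of the episode below 0.015 m); the robot touches nothing.
It fails at once if the loose pipe is lifted more than 12 mm off the board (z of loose_pipe in the frame of layout_board above 0.04 m).
It fails at once if the set pipe is moved more than 8 mm (distance of set_pipe from where it was at the start of the episode above 0.008 m).
It fails at once if the tee or the marker is moved more than 15 mm (distance of any of tee, marker from where it was at the start of the episode above 0.015 m).
It also fails if it takes over 64 s, if anything falls off the work surface, if the arm or the gripper's body presses on something with over 40 N, if the wrist force passes 120 N, or if a joint passes its speed limit or range.

## Working session

There is one attempt and no reset: what is moved stays moved. The work goes in short steps, Python scripts to look and compute and a tool call to move; the robot and the scene stay as the last step left them, time stands still between calls to the robot, and variables do not carry over. Pictures are saved under pics/ and viewed, about 8 in all and at most 12, crops included, and the job is handed in when it is done.

Besides the shell and the picture viewer there is one more tool, called after "Request:" as name(argument=value, ...) on one line, values as JSON. move_arm: Moves the arm, as the interface text tells. Its arguments: {"type":"object","properties":{"motion":{"type":"array","items":{"type":"array"}}},"required":["motion"]}

```bash
mkdir -p pics
cat > h.py <<'E'
import numpy as np, cv2
from bench import monitor, viewer, workorder, spotter
def ray(cam,u,v,z):
    c=viewer.calibration(cam); f=200/np.tan(np.radians(c["fovy"])/2); T=np.array(c["extrinsics"])
    d=T[:3,:3]@np.array([(u-c["cx"])/f,(v-c["cy"])/f,1]); o=T[:3,3]
    return o+d*(z-o[2])/d[2]
def proj(cam,p):
    c=viewer.calibration(cam); f=200/np.tan(np.radians(c["fovy"])/2); T=np.array(c["extrinsics"])
    q=T[:3,:3].T@(np.array(p)-T[:3,3]); return np.array([c["cx"]+f*q[0]/q[2],c["cy"]+f*q[1]/q[2]])
E
python3 - <<'E'
from h import *
o=monitor.get_obs(); print(o["time_s"],o["eef_pos"],o["eef_rot"])
a=viewer.camera("top"); b=viewer.camera("scene")
cv2.imwrite("pics/top.png",a); cv2.imwrite("pics/scene.png",b)
for n in ["layout_board","loose_pipe","set_pipe","free_line","taken_line","tee","marker"]:
    for r in spotter.search_frame("top",n)[:4]:
        c=np.array(r["centre"])*[640,400]; print(n,round(r["score"],2),c.round(),ray("top",*c,0.012).round(3))
c=viewer.calibration("top");print(c)
E
```

```text
0.0 [0.12734921 0.56017317 0.23837528] [-2.83145470e-04  1.11646053e-01  9.93747642e-01 -8.38845090e-04]
layout_board 0.75 [374. 160.] [0.621 0.005 0.012]
loose_pipe 0.87 [209. 133.] [0.694 0.474 0.012]
loose_pipe 0.75 [380. 160.] [ 0.622 -0.013  0.012]
set_pipe 0.57 [347. 158.] [0.627 0.083 0.012]
set_pipe 0.43 [409. 252.] [ 0.366 -0.095  0.012]
tee 0.87 [445. 236.] [ 0.411 -0.193  0.012]
tee 0.33 [381. 160.] [ 0.621 -0.015  0.012]
marker 0.82 [407. 252.] [ 0.365 -0.09   0.012]
{'fovy': 44.05323667226292, 'cx': 320.084509704046, 'cy': 195.98090354191064, 'extrinsics': array([[ 0.01550975, -0.99746663,  0.06942453,  0.42119014],
       [-0.99981796, -0.01469969,  0.0121639 ,  0.13927477],
       [-0.01111257, -0.06960055, -0.99751304,  1.39964958],
       [ 0.        ,  0.        ,  0.        ,  1.        ]])}
```

View pics/top.png

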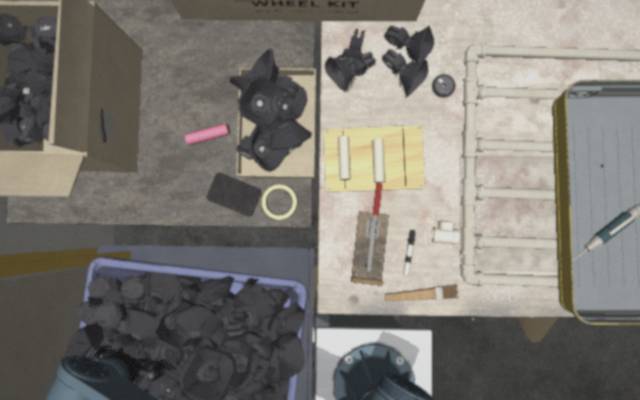

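View pics/scene.png

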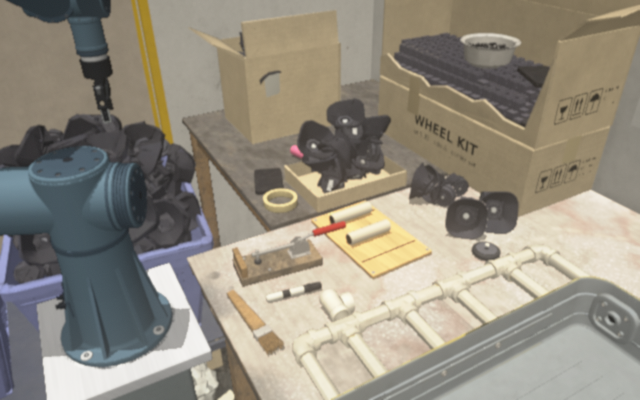

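The candidates in the top view are the pink pipe (209,133), the cream pipe on the left line (344,158) and the cream pipe mid-board (378,160). The mid-board cream pipe fits loose_pipe, and the free line is the right one (~405,155). I'll confirm with an enlarged crop.

Run:
```python
from h import *
from scipy.spatial.transform import Rotation as R
a=cv2.imread("pics/top.png")[110:210,310:440]
cv2.imwrite("pics/crop.png",cv2.resize(a,None,fx=6,fy=6,interpolation=cv2.INTER_CUBIC))
o=monitor.get_obs();w,x,y,z=o["eef_rot"];M=R.from_quat([x,y,z,w]).as_matrix();print(M.round(3))
d=np.array([0.56,-0.03,0.32])-o["eef_pos"];print((M.T@d/0.06).round(2), viewer.calibration("wrist"))
print(np.linalg.inv(np.eye(4))[0,0], M.T@(viewer.calibration("wrist")["extrinsics"][:3,3]-o["eef_pos"]))
```

```text
[[-0.975  0.222 -0.   ]
 [ 0.222  0.975 -0.   ]
 [ 0.    -0.    -1.   ]]
[-9.21 -8.   -1.35] {'fovy': 70.00485299795727, 'cx': 320.10808275326707, 'cy': 199.9880392313717, 'extrinsics': array([[ 2.21436222e-01,  9.33835958e-01,  2.80920636e-01,
         5.65846103e-02],
       [ 9.75174405e-01, -2.11772155e-01, -6.47103849e-02,
         5.76306193e-01],
       [-9.37715679e-04,  2.88275837e-01, -9.57546950e-01,
         3.73363146e-01],
       [ 0.00000000e+00,  0.00000000e+00,  0.00000000e+00,
         1.00000000e+00]])}
1.0 [ 0.07271076 -0.00049349 -0.13417398]
```

View pics/crop.png

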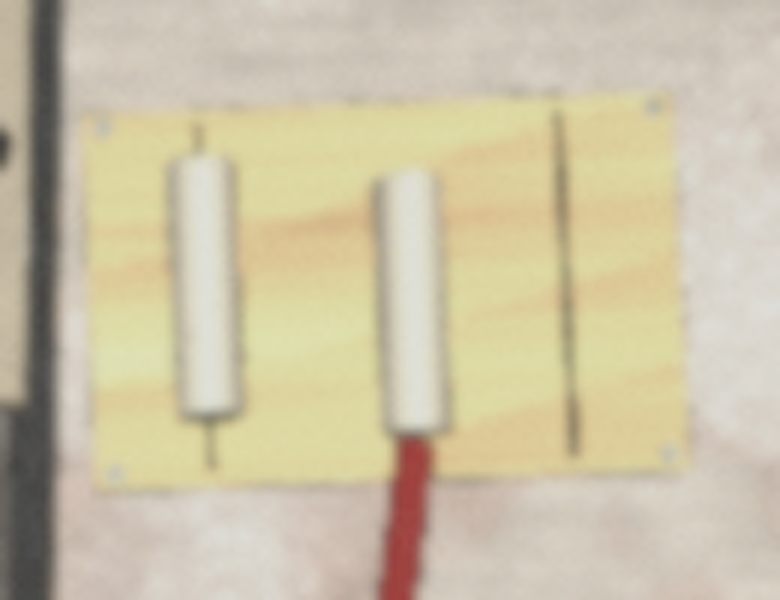

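The crop confirms it: the cream pipe at crop (412,300) lies between the lines. The set pipe is on the left line at (206,287), and the right line, from (558,115) to (573,455), is free. A red tool handle ends at the loose pipe's near end. I'll move over the board to look from near.

Request:
move_arm(motion=[[[0,0,-1.36],[0,0,0],70],[[-3,-2.4,-1.36],[0,0,3],70],[[-6,-4.8,-1.36],[0,0,6],70],[[-9.8,-7.7,-1.36],[0,0,9.6],70],[[-9.8,-7.7,-1.36],[0,0,9.6],70],[[-9.8,-7.7,-1.36],[0,0,9.6],70],[[-9.8,-7.7,-1.36],[0,0,9.6],70],[[-9.8,-7.7,-1.36],[0,0,9.6],70],[[-9.8,-7.7,-1.36],[0,0,9.6],70],[[-9.8,-7.7,-1.36],[0,0,9.6],70]])

```text
time_s: 1.7
eef_pos: [0.4824, 0.1219, 0.3178]
eef_rot: [0.0, 0.705, 0.709, 0.0]
wrist_force: [0.2, 0.6, -0.3]
opening: 0.699
```

Request:
move_arm(motion=[[[-1,0.9,0],[0,0,0],70],[[-2,1.7,0],[0,0,0],70],[[-2.35,1.95,0],[0,0,0],70],[[-2.35,1.95,0],[0,0,0],70],[[-2.35,1.95,0],[0,0,0],70]])

```text
time_s: 2.33
eef_pos: [0.5989, -0.0164, 0.317]
eef_rot: [-0.001, 0.705, 0.709, -0.0]
wrist_force: [0.3, 0.2, 0.1]
opening: 0.702
```

Run:
```python
from h import *
o=monitor.get_obs(); print(o["time_s"],o["eef_pos"],o["q"],o["wrist_force"])
a=viewer.camera("wrist"); cv2.imwrite("pics/w1.png",a)
for n in ["loose_pipe","free_line"]:
    for r in spotter.outline_of("wrist",n)[:3]:
        m=r["region"].astype(np.uint8); c=np.array(r["centre"])*[640,400]
        rc=cv2.minAreaRect(cv2.findNonZero(m)); print(n,round(r["score"],2),c.round(),m.sum(),rc)
# top line ends
for u,v in [(558,115),(573,455)]: print(ray("top",310+u/6,110+v/6,.012))
```

```text
2.325 [ 0.59889975 -0.016369    0.31698882] [-2.25441887e-01  1.82108064e-01  1.44921486e+00  3.91536509e-04
  1.51136811e+00 -2.31571421e-01] [0.33319233 0.18704593 0.09536132]
loose_pipe 0.84 [334. 158.] 1816 ((334.55133056640625, 158.01522827148438), (22.224519729614258, 83.39276885986328), 88.05851745605469)
[ 0.71111615 -0.0759479   0.012     ]
[ 0.54991446 -0.08358833  0.012     ]
```

View pics/w1.png

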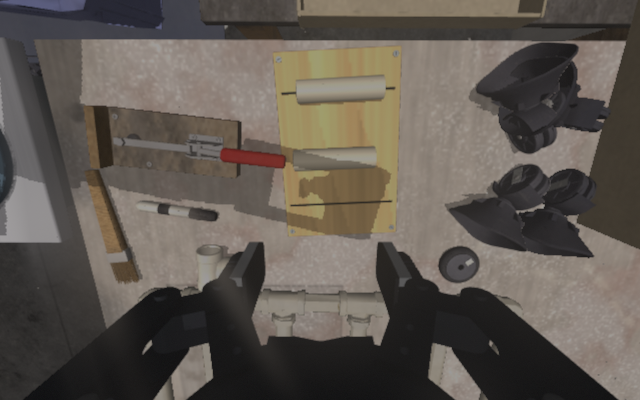

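The wrist view shows the set pipe at (340,90), the loose pipe at (335,158) and the free line along row ~204, columns 291–392. Next I'll measure these precisely.

```bash
cat >> h.py <<'E'
def pipe(cam,near,n="loose_pipe"):
    best=min(spotter.outline_of(cam,n),key=lambda r:np.linalg.norm(np.array(r["centre"])*[640,400]-near))
    m=best["region"].astype(np.uint8); (cx,cy),(w,h),_=cv2.minAreaRect(cv2.findNonZero(m))
    vx,vy,_,_=cv2.fitLine(cv2.findNonZero(m),cv2.DIST_L2,0,.01,.01).ravel(); L=max(w,h)/2*.9
    if abs(vy)>abs(vx): s=np.sign(vy)
    else: s=np.sign(vx)
    e=[ray(cam,cx+k*s*L*vx,cy+k*s*L*vy,.028) for k in(-1,1)]
    return (e[0]+e[1])/2, np.arctan2(*(e[1]-e[0])[[1,0]]), best["score"],(cx,cy,w,h)
def line_w(a,rows,cols):
    g=cv2.cvtColor(a,cv2.COLOR_BGR2GRAY)[rows[0]:rows[1],cols[0]:cols[1]].astype(float)
    bg=np.median(g,0)[None]; d=np.clip(bg-g-15,0,None); s=d.sum(0); ok=s>15
    u=np.arange(cols[0],cols[1])[ok]; v=((d*np.arange(*rows)[:,None]).sum(0)[ok]/s[ok])
    p=np.polyfit(u,v,1); p=np.polyfit(*[t[abs(np.polyval(p,u)-v)<2] for t in(u,v)],1)
    return [ray("wrist",x,np.polyval(p,x),.012) for x in(u.min(),u.max())],(u.min(),u.max(),p)
E
python3 - <<'E'
from h import *
a=viewer.camera("wrist")
e,i=line_w(a,(196,212),(284,398)); print("line",e,i,"mid",(e[0]+e[1])/2,"len",np.linalg.norm(e[1]-e[0]),"yaw",np.arctan2(*(e[1]-e[0])[[1,0]]))
print(pipe("wrist",(335,158))); print(pipe("wrist",(340,90),"set_pipe"))
viewer.camera("top"); print(pipe("top",(378,160)))
E
```

```text
line [array([ 0.54178499, -0.08519586,  0.012     ]), array([ 0.71444208, -0.07652739,  0.012     ])] (np.int64(284), np.int64(391), array([-3.97638388e-02,  2.16908898e+02])) mid [ 0.62811353 -0.08086162  0.012     ] len 0.1728745593223038 yaw 0.05016421027574366
(array([ 0.62094957, -0.00599811,  0.028     ]), np.float64(0.048347985771009426), 0.61, (334.5127258300781, 158.54620361328125, 22.226547241210938, 83.25655364990234))
(array([0.62721459, 0.08974593, 0.028     ]), np.float64(0.06481506197231535), 0.59, (340.5992431640625, 89.58755493164062, 26.573150634765625, 90.19901275634766))
(array([0.68702541, 0.47590139, 0.028     ]), np.float64(-1.2951051219793224), 0.88, (207.3302001953125, 133.90565490722656, 13.186612129211426, 44.367454528808594))
```

Request:
move_arm(motion=[[[0.3,0.37,1],[0,0,-0.31],70],[[0.3,0.37,2],[0,0,-0.31],70],[[0.3,0.37,3],[0,0,-0.31],70],[[0.3,0.37,3.6],[0,0,-0.31],70],[[0.3,0.37,4.1],[0,0,-0.31],70],[[0.3,0.37,4.1],[0,0,-0.31],70],[[0.3,0.37,4.1],[0,0,-0.31],70]])

```text
time_s: 3.6
eef_pos: [0.6222, 0.0016, 0.0729]
eef_rot: [0.001, 0.689, 0.725, 0.001]
wrist_force: [0.1, 0.8, -0.5]
opening: 0.699
```

Run:
```python
from h import *
o=monitor.get_obs(); print(o["time_s"],o["eef_pos"],o["eef_rot"],o["wrist_force"])
a=viewer.camera("wrist"); cv2.imwrite("pics/w2.png",a)
b=viewer.camera("scene");
```

```text
3.6 [0.62222977 0.00160401 0.07285099] [8.10678113e-04 6.89178012e-01 7.24591428e-01 5.21796533e-04] [ 0.05009455  0.7679204  -0.45580799]
```

View pics/w2.png

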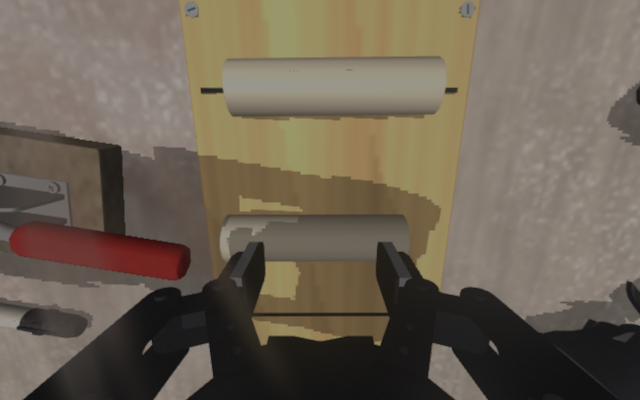

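The fingertips (245,243) and (395,243) are over the loose pipe (rows 215–262), well inside its ends. I'll go down gently until they touch.

Request:
move_arm(motion=[[[0,0,0.12],[0,0,0],70],[[0,0,0.24],[0,0,0],70],[[0,0,0.3],[0,0,0],70],[[0,0,0.3],[0,0,0],70]])

```text
time_s: 4.2
eef_pos: [0.6208, 0.0017, 0.0527]
eef_rot: [-0.001, 0.689, 0.725, -0.0]
wrist_force: [0.9, -0.6, 0.4]
opening: 0.7
```

Request:
move_arm(motion=[[[0,0,0.03],[0,0,0],70],[[0,0,0.05],[0,0,0],70],[[0,0,0.05],[0,0,0],70]])

```text
time_s: 4.58
eef_pos: [0.6213, 0.0016, 0.0503]
eef_rot: [-0.0, 0.689, 0.724, -0.0]
wrist_force: [-0.1, 0.3, -0.3]
opening: 0.703
```

Request:
move_arm(motion=[[[0,0,0.03],[0,0,0],70],[[0,0,0.03],[0,0,0],70]])

```text
time_s: 4.82
eef_pos: [0.6212, 0.0016, 0.0484]
eef_rot: [-0.0, 0.689, 0.725, -0.0]
wrist_force: [0.2, -0.1, -1.1]
opening: 0.702
```

Request:
move_arm(motion=[[[0,0,0.03],[0,0,0],70],[[0,0,0.03],[0,0,0],70]])

```text
time_s: 5.08
eef_pos: [0.6215, 0.0016, 0.047]
eef_rot: [0.0, 0.689, 0.725, 0.0]
wrist_force: [0.7, -0.2, 0.8]
opening: 0.697
```

Request:
move_arm(motion=[[[0,0,0.02],[0,0,0],70],[[0,0,0.02],[0,0,0],70]])

```text
time_s: 5.32
eef_pos: [0.6216, 0.0015, 0.0468]
eef_rot: [0.0, 0.689, 0.725, 0.0]
wrist_force: [-3.9, -0.4, 9.3]
opening: 0.699
```

Request:
move_arm(motion=[[[0,0,0.02],[0,0,0],70],[[0,0,0.02],[0,0,0],70]])

```text
time_s: 5.58
eef_pos: [0.6217, 0.0015, 0.0466]
eef_rot: [0.0, 0.689, 0.725, -0.0]
wrist_force: [-6.9, -0.6, 17.1]
opening: 0.702
```

Request:
move_arm(motion=[[[0,0,0.02],[0,0,0],70],[[0,0,0.02],[0,0,0],70]])

```text
time_s: 5.82
eef_pos: [0.6218, 0.0014, 0.0465]
eef_rot: [0.0, 0.689, 0.725, -0.0]
wrist_force: [-10.1, 0.2, 24.4]
opening: 0.701
```

Request:
move_arm(motion=[[[0,0,-0.04],[0,0,0],70],[[-0.07,0,-0.04],[0,0,0],70],[[-0.14,0,-0.04],[0,0,0],70],[[-0.21,0,-0.04],[0,0,0],70],[[-0.28,0,-0.04],[0,0,0],70],[[-0.35,0,-0.04],[0,0,0],70],[[-0.4,0,-0.04],[0,0,0],70],[[-0.4,0,-0.04],[0,0,0],70]])

```text
time_s: 6.82
eef_pos: [0.6229, -0.023, 0.0468]
eef_rot: [0.0, 0.689, 0.724, 0.0]
wrist_force: [-3.8, 0.2, 11.2]
opening: 0.698
```

Run:
```python
from h import *
o=monitor.get_obs(); print(o["wrist_force"],o["torque"])
a=viewer.camera("wrist"); cv2.imwrite("pics/w3.png",a)
print(pipe("wrist",(314,250)))
```

```text
[-3.78383751  0.21125903 11.1734756 ] [-0.05441808  0.70258911 -0.01606592]
(array([ 0.61993389, -0.0180501 ,  0.028     ]), np.float64(0.05367955755410084), 0.71, (314.5, 235.5, 55.0, 225.0))
```

View pics/w3.png

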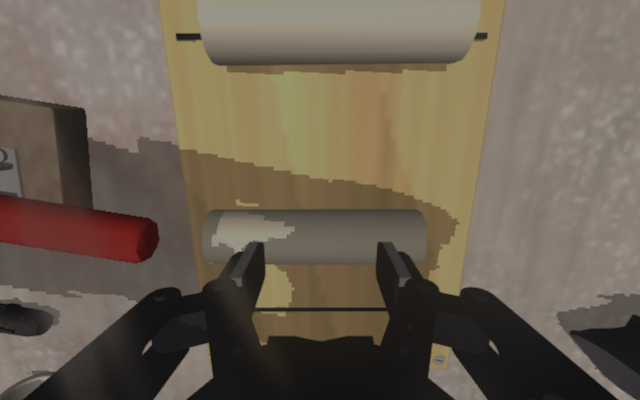

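It rolls cleanly: the fingers moved 24.5 mm and the pipe 12 mm, staying parallel. I'll continue in strokes.

Request:
move_arm(motion=[[[-0.06,0,0],[0,0,0],70],[[-0.12,0,0],[0,0,0],70],[[-0.12,0,0],[0,0,0],70],[[-0.12,0,-0.12],[0,0,0],70],[[-0.12,0,-0.12],[0,0,0],70],[[0.15,0,-0.12],[0,0,0],70],[[0.15,0,-0.12],[0,0,0],70],[[0.15,0,-0.04],[0,0,0],70],[[0.15,0,0],[0,0,0],70],[[0.15,0,0],[0,0,0],70]])

```text
time_s: 8.18
eef_pos: [0.6223, -0.0136, 0.0467]
eef_rot: [0.0, 0.689, 0.725, -0.0]
wrist_force: [-3.0, 0.6, 10.8]
opening: 0.697
```

Request:
move_arm(motion=[[[-0.07,0,0],[0,0,0],70],[[-0.14,0,0],[0,0,0],70],[[-0.21,0,0],[0,0,0],70],[[-0.28,0,0],[0,0,0],70],[[-0.35,0,0],[0,0,0],70],[[-0.42,0,0],[0,0,0],70],[[-0.49,0,0],[0,0,0],70],[[-0.54,0,0],[0,0,0],70],[[-0.54,0,0],[0,0,0],70]])

```text
time_s: 9.3
eef_pos: [0.6239, -0.0467, 0.0467]
eef_rot: [0.0, 0.689, 0.724, -0.0]
wrist_force: [-3.7, -0.4, 10.1]
opening: 0.702
```

Run:
```python
from h import *
a=viewer.camera("wrist"); cv2.imwrite("pics/w4.png",a)
print(monitor.get_obs()["eef_pos"],pipe("wrist",(314,235)))
```

```text
[ 0.62391578 -0.04656289  0.04672149] (array([ 0.62107568, -0.03882968,  0.028     ]), np.float64(0.05063810196933431), 0.75, (315.0, 231.0, 56.0, 226.0))
```

The pipe is at y=-0.039, as predicted. About 42 mm remains.

Request:
move_arm(motion=[[[0,0,-0.12],[0,0,0],70],[[0,0,-0.12],[0,0,0],70],[[0.27,0,-0.12],[0,0,0],70],[[0.27,0,-0.12],[0,0,0],70],[[0.27,0,-0.04],[0,0,0],70],[[0.27,0,0],[0,0,0],70],[[0.27,0,0],[0,0,0],70]])

```text
time_s: 10.28
eef_pos: [0.6231, -0.0298, 0.0466]
eef_rot: [0.0, 0.689, 0.725, -0.0]
wrist_force: [-4.6, 0.7, 8.5]
opening: 0.698
```

Request:
move_arm(motion=[[[-0.07,0,0],[0,0,0],70],[[-0.14,0,0],[0,0,0],70],[[-0.21,0,0],[0,0,0],70],[[-0.28,0,0],[0,0,0],70],[[-0.35,0,0],[0,0,0],70],[[-0.42,0,0],[0,0,0],70],[[-0.49,0,0],[0,0,0],70],[[-0.54,0,0],[0,0,0],70],[[-0.54,0,0],[0,0,0],70]])

```text
time_s: 11.4
eef_pos: [0.6247, -0.0628, 0.0468]
eef_rot: [0.0, 0.689, 0.724, -0.0]
wrist_force: [-4.7, -0.9, 9.6]
opening: 0.704
```

Request:
move_arm(motion=[[[0,0,-0.12],[0,0,0],70],[[0,0,-0.12],[0,0,0],70],[[0.27,0,-0.12],[0,0,0],70],[[0.27,0,-0.12],[0,0,0],70],[[0.27,0,-0.04],[0,0,0],70],[[0.27,0,0],[0,0,0],70],[[0.27,0,0],[0,0,0],70]])

```text
time_s: 12.28
eef_pos: [0.6238, -0.046, 0.0466]
eef_rot: [0.0, 0.689, 0.725, -0.0]
wrist_force: [-3.8, 1.1, 8.8]
opening: 0.695
```

Run:
```python
from h import *
a=viewer.camera("wrist"); cv2.imwrite("pics/w5.png",a)
print(monitor.get_obs()["eef_pos"],pipe("wrist",(314,240)))
```

```text
[ 0.62385003 -0.04598812  0.04656671] (array([ 0.62153629, -0.05626031,  0.028     ]), np.float64(0.04918875920701694), 0.56, (314.5, 259.0, 218.99996948242188, 53.99999237060547))
```

View pics/w5.png

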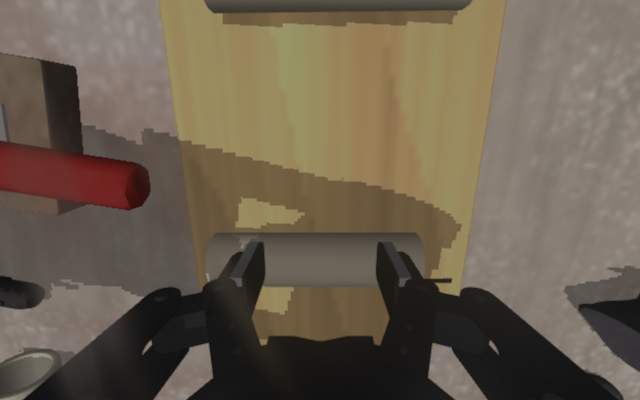

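The picture agrees (pipe centre row 259, line end at (440,280) beyond it). I'll do one more full stroke and then look from above before the final correction.

Request:
move_arm(motion=[[[-0.07,0,0],[0,0,0],70],[[-0.14,0,0],[0,0,0],70],[[-0.21,0,0],[0,0,0],70],[[-0.28,0,0],[0,0,0],70],[[-0.35,0,0],[0,0,0],70],[[-0.42,0,0],[0,0,0],70],[[-0.49,0,0],[0,0,0],70],[[-0.54,0,0],[0,0,0],70],[[-0.54,0,0],[0,0,0],70]])

```text
time_s: 13.5
eef_pos: [0.6255, -0.0791, 0.0468]
eef_rot: [0.0, 0.689, 0.724, -0.0]
wrist_force: [-4.3, -1.0, 9.6]
opening: 0.699
```

Request:
move_arm(motion=[[[0,0,-0.12],[0,0,0],70],[[0,0,-0.6],[0,0,0],70],[[0,0,-1.6],[0,0,0],70],[[0,0,-2.5],[0,0,0],70],[[0,0,-2.5],[0,0,0],70],[[0,0,-2.5],[0,0,0],70]])

```text
time_s: 14.25
eef_pos: [0.6249, -0.078, 0.1952]
eef_rot: [-0.0, 0.689, 0.725, -0.0]
wrist_force: [-0.2, 0.6, 0.1]
opening: 0.694
```

Run:
```python
from h import *
o=monitor.get_obs();print(o["eef_pos"],o["time_s"])
p=proj("wrist",(.622,-.072,.028));print(p)
a=viewer.camera("wrist"); cv2.imwrite("pics/w6.png",a)
print(pipe("wrist",p)); print(pipe("wrist",proj("wrist",(.627,.09,.028)),"set_pipe"))
x,y=map(int,p); cv2.imwrite("pics/w6c.png",cv2.resize(a[max(0,y-80):y+80,x-120:x+120],None,fx=3,fy=3,interpolation=cv2.INTER_CUBIC)); print(x-120,y-80)
for q in [(.5505,-.0848,.012),(.7144,-.0766,.012)]: print(proj("wrist",q))
```

```text
[ 0.62494207 -0.0780129   0.19518089] 14.25
[317.18942369 178.37669336]
(array([ 0.62154481, -0.07132395,  0.028     ]), np.float64(0.05093330630454262), 0.91, (317.9999694824219, 178.49998474121094, 115.99998474121094, 28.999996185302734))
(array([0.6254926 , 0.08341313, 0.028     ]), np.float64(0.05652991030346277), 0.77, (330.5, 13.5, 27.0, 137.0))
197 98
[255.08281259 183.98680642]
[399.69874283 184.13079246]
```

View pics/w6c.png

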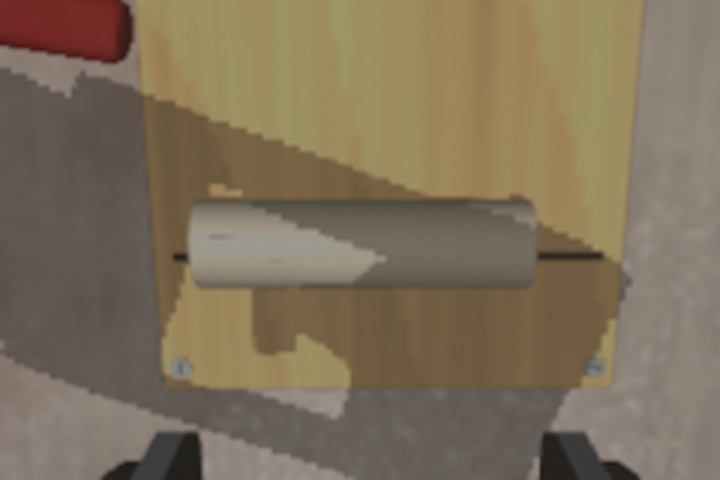

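The pipe lies ~9 mm short of the line, parallel to it. In the crop its centre row is ~244, against line row 256 and bare line at both ends: cols 174–190 and 537–602. The last stroke is ~17 mm of finger travel.

Request:
move_arm(motion=[[[0.21,0,0.8],[0,0,0],70],[[0.21,0,1.6],[0,0,0],70],[[0.21,0,2.2],[0,0,0],70],[[0.21,0,2.4],[0,0,0],70],[[0.21,0,2.4],[0,0,0],70],[[0.21,0,2.46],[0,0,0],70],[[0.21,0,2.5],[0,0,0],70],[[0.21,0,2.5],[0,0,0],70]])

```text
time_s: 15.4
eef_pos: [0.6257, -0.0658, 0.047]
eef_rot: [0.001, 0.689, 0.725, 0.001]
wrist_force: [0.4, 0.2, 3.1]
opening: 0.702
```

Request:
move_arm(motion=[[[-0.05,0,0],[0,0,0],70],[[-0.1,0,0],[0,0,0],70],[[-0.15,0,0],[0,0,0],70],[[-0.2,0,0],[0,0,0],70],[[-0.25,0,0],[0,0,0],70],[[-0.28,0,0],[0,0,0],70],[[-0.28,0,0],[0,0,0],70],[[-0.28,0,0],[0,0,0],70]])

```text
time_s: 16.4
eef_pos: [0.6265, -0.0829, 0.0469]
eef_rot: [0.001, 0.689, 0.724, 0.001]
wrist_force: [-0.5, -0.1, 6.2]
opening: 0.704
```

Request:
move_arm(motion=[[[0,0,-0.12],[0,0,0],70],[[0,0,-0.6],[0,0,0],70],[[0,0,-1.6],[0,0,0],70],[[-0.3,0,-2.5],[0,0,0],70],[[-0.8,0,-2.5],[0,0,0],70],[[-0.8,0,-2.5],[0,0,0],70],[[-0.8,0,-2.5],[0,0,0],70]])

```text
time_s: 17.27
eef_pos: [0.6271, -0.1296, 0.1947]
eef_rot: [-0.001, 0.689, 0.724, -0.0]
wrist_force: [-0.0, 0.5, -0.3]
opening: 0.7
```

Run:
```python
from h import *
o=monitor.get_obs();print(o["eef_pos"],o["time_s"],o["wrist_force"])
p=proj("wrist",(.622,-.080,.028));print(p)
a=viewer.camera("wrist"); cv2.imwrite("pics/w7.png",a)
print(pipe("wrist",p))
x,y=map(int,p); cv2.imwrite("pics/w7c.png",cv2.resize(a[max(0,y-80):y+80,x-120:x+120],None,fx=3,fy=3,interpolation=cv2.INTER_CUBIC)); print(x-120,y-80)
for q in [(.55,-.084,.012),(.713,-.0758,.012)]: print(proj("wrist",q))
```

```text
[ 0.62708593 -0.12960572  0.19465093] 17.275 [-0.04205035  0.51798575 -0.26092803]
[317.33920469 137.22115472]
(array([ 0.62279875, -0.08031561,  0.028     ]), np.float64(0.05364698415551434), 0.72, (317.9999694824219, 138.0, 121.99998474121094, 31.999996185302734))
197 57
[251.0005648  136.78943563]
[401.29597573 136.92192272]
```

View pics/w7c.png

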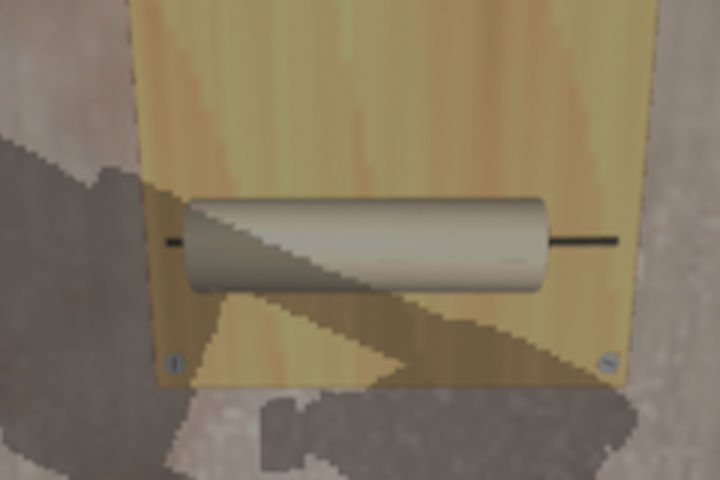

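The pipe (crop row ~245) sits over the line (row 241), with bare line at both ends: cols 166–184 and 548–617. The measured cross-line error is about 1 mm or less. It is ~9 mm off lengthways (limit 22) and parallel within 0.01 rad. The arm is clear, so I'll hand in.

Run:
```python
from h import *
viewer.camera("top")
for n in ["tee","marker","set_pipe"]:
    for r in spotter.search_frame("top",n)[:2]: print(n,round(r["score"],2),(np.array(r["centre"])*[640,400]).round())
viewer.camera("wrist"); print(pipe("wrist",(318,138))[:2])
print(workorder.hand_in())
```

```text
set_pipe 0.64 [344. 158.]
(array([ 0.62420462, -0.08136327,  0.028     ]), np.float64(0.061773668169929796))
the job is handed in; nothing more can be done
None
```

I rolled the loose pipe onto the free (right-hand) line in five short strokes, pressing lightly on its top with both fingertips. I then lifted clear and handed the job in at about 17.5 s of the 64 s allowed; no verdict is reported.

**Loose pipe:** my last two looks put it within about 1 mm of the line and parallel to within about 0.01 rad. It is about 9 mm off the line's middle lengthways, and the limit is 22 mm. Bare line shows at both ends. I saw no lifting or dragging: the pipe moved half as far as the fingers, as it should when rolling.

**Set pipe:** it was found at the same pixel position as at the start.

**Tee and marker:** the last top-camera check did not find either one, probably because the arm was in the way, so I could not confirm their positions directly. The arm never worked low near them, and the wrist force showed contact only while pressing on the pipe.

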